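Close a split bearing housing against its ejector spring

ROBOT

A 6-joint arm with a two-finger parallel gripper is mounted at the origin on a cart in front of the work surface, level with it; the furniture and walls round the work are solid. World frame = base frame: x ahead of the robot, y to its left, z up, the work surface at z = 0. Lengths are in mm, angles in degrees, forces in N, time in s.
With the tool pointing down it reaches from about 300 to 850 mm from the base axis. Payload 4.2 kg.
Tool frame: the origin (TCP) lies midway between the tips of the shut fingers; the grasp point (between the pads) lies 19 mm behind it (env.grasp_offset is the distance from the TCP to the grasp point, in mm); z points along the fingers, y is the line along which they close (so a half turn about z gives the same grasp; the last joint's range is limited). The gripper opens to 91 mm and grips with 3 to 60 N. Pads are 32 mm wide; open, the fingers measure 118 mm over their backs; the gripper's body (76 mm by 178 mm) begins 60 mm behind the grasp point.
Start: joints at [-66.75, 18.312, 89.639, -0, 72.044, -1.146], TCP at [237.508, -523.673, 213.976] pointing down, gripper open.
Joint ranges: [-177.97, 177.97], [-48.28, 115.42], [12.27, 149.76], [-77.06, 257.06], [2.81, 150.46], [-146.56, 146.56]. Speed limits (degrees/s): [147.25, 147.25, 180, 180, 180, 180].

INTERFACE

Orientations are given as [roll, pitch, yaw] about the fixed x, y, z axes, in that order (R = Rz(yaw) Ry(pitch) Rx(roll)).
In Python, from workcell import env, optics gives the robot as it stands. The module is installed in compiled form; this text tells all that it offers.
- The arm moves only by the tool send_rows, never from a script. Its argument "targets" is a list that holds one entry, the list of rows, each a list of 7 numbers: the turn, a rotation vector about the world's x, y, z scaled (see below), then the shift along the world's x, y, z scaled (see below), then the closure, from -1 (fully open) to 1 (shut). In form: [[[rx, ry, rz, x, y, z, gripper], ...]]. A call has 1 to 12 rows; each row shifts and turns the commanded pose from where the row before left it; what a row does not reach is not made up. The controller multiplies each number of a shift by 0.2 m and each number of a turn by pi/2 rad. A row lasts 1/10 s, in which the tool goes at most 50 mm and 8.59 degrees, less where a joint would pass 70% of its speed; a pose out of reach is approached as far as the arm can. A call with a number of a shift or a turn outside -1 to 1 is refused whole. A call with a gripper value outside its range is refused whole. The fingers move at their own pace and stop on an object; "grip_force" is the grip in N (left out, the last holds). Time passes only in rows, so rows that do not move let the fingers close. It gives the time, the measured TCP pose, the force, the opening and the grip force at its end, in the units of the state.
- env.state(): the state, without advancing time (a new reading comes with each control period).
- optics.grab_frame(name): name is "scene" or "side" or "wrist"; returns (picture, depth): 420x560x3 uint8, red, green, blue; 420x560 float32, mm along the optical axis (not along the pixel's ray), 0 where there is no reading.
- optics.camera_info(name): a dict with "camera_matrix" (3x3 intrinsics, pixels), "R" (3x3) and "t" (3): a world point X has camera coordinates R X + t; the wrist camera has in their place "mount" (4x4, takes a point from camera to tool coordinates, whose origin is the TCP and whose axes are the flange's). Camera axes: x right, y down, z forward; pixel columns grow to the right and rows downward; lengths in mm; the calibration is good to about 2 mm. The wrist camera is an equidistant fisheye: a pixel r from the principal point sees the ray r / f radians off the axis. A picture is of the moment at which its call begins: read the wrist's pose just before it. camera_info takes no time and is no camera call.
- env.job_done(): hands the job in; it is judged then, once.
Trained networks look in the newest picture that a camera, given by its name, has taken for a name from the list of things; names that differ only in an ending like _2 or _b are one class to them, and where a whole thing is asked for, a point or a joint stands for the part that bears it (a point fixed in the world has none). Each returns a list of dicts, best first, with "conf" (0 to 1); they miss things now and then, are a little off and sometimes report something else, mostly with a low value. They report only what shows in the picture. A call takes as long as a camera call. They do not tell look-alikes from the thing itself.
- optics.silhouettes(camera, name): "mask" (420x560 bool, what is visible of it) and "at" ([column, row] in pixels, amid what is visible of it).
- optics.place_of(camera, name): "at" ([column, row] in pixels: a listed point, or the origin of a listed thing).
The state is a dict: "time_s": time; "qpos": joint angles; "qvel": joint speeds; "effort": joint torques, N m; "ee_pos": TCP position; "ee_rot": TCP orientation; "force": force on the tool from outside, world axes, zero at the start; "torque": the same for the moment, N m; "gripper_width": finger opening in mm; "gripper_force": force on a finger pad.
Only numpy, scipy, OpenCV 4.12 (cv2) and the standard library are available. Lean on these libraries where they do the work, as an engineer would, in place of code of your own. Each camera call takes 0.05 s, during which the arm holds its last target. There are 200 camera calls.

TASK

Pull the drawer of the small grey cabinet out to its stop and leave it open, take the upper half of the bearing housing out of it, and put it the right way round on the two dowels of the lower half that is bolted to the bench. Press it down against the spring pin until the two halves meet flush, and finish there, still holding the pair pressed shut: do not let go. Leave the bush, the tape and the solder spool where they are.

Things in the scene. Friction and masses are not known exactly. Their poses are not given: they have to be found in the camera images.
- cabinet: grey sheet-steel cabinet with one drawer, 170 x 190 x 70 mm (x, y, z), fixed to the bench left of the red vice, which stands 150 mm above the bench between the cabinet and the lower half. Origin: centre of its underside, on the bench. Its -x side is the front; the drawer slides out along its own -x. The roof edge at the front is 85 mm from the origin
- drawer (a joint): drawer travel in m: 0 shut, 0.15 at the stop, where the whole inside is clear of the cabinet's roof; may start up to 0.015 open. Slides with 2 N of friction and stays where it is left. Inside 145 mm deep, 170 mm wide; floor 8 mm above the bench, side walls up to 43 mm above the bench, front plate up to 65 mm
- drawer_handle (a point): middle of the drawer's bow handle: a horizontal round bar 10 mm thick, 64 mm of it straight, along the cabinet's y, 45 mm in front of the drawer's face (40 mm clear gap) and 45 mm above the bench. Its axes are the cabinet's
- cover_half: upper housing half, aluminium, 0.25 kg, upright on the drawer floor, +x end to the drawer's back within 0.2 rad. Flange 90 x 40 x 14 mm (x, y, z), in its middle a block 36 x 40 mm up to 42 mm, plug on it to 46 mm; flat flush sides 40 mm apart across y to grip. Origin: middle of the underside (joint face). Upright through holes on the centre line: x = +33 mm 13.2 mm wide, x = -33 mm 9.2 mm wide
- large_hole (a point): centre of the wider hole of the upper half, at its underside; 33 mm from the origin along its +x
- base_half: lower housing half, aluminium block 90 x 44 mm on a grey foot 130 x 64 x 8 mm, bolted to the bench right of the vice. Origin: centre of the foot's underside. Joint face 40 mm above the bench. Upright dowels on the centre line: x = +33 mm 12 mm thick, x = -33 mm 8 mm thick, 16 mm above the joint face, tips tapered over 5 mm. Fits one way only: wide hole on thick dowel
- large_dowel (a point): centre of the thick dowel's foot, in the joint face, 40 mm above the bench; 33 mm from the lower half's origin along its +x
- ejector (a joint): spring pin, 16 mm thick, in the middle of the lower half's joint face. 0: up, standing 6 mm above the joint face; 0.006: pushed flush. The spring pushes with 4 N up and 11 N flush, so an unheld upper half stays about 6 mm open
- bush: brass bush, 30 mm across, 26 mm tall, standing on the bench beside the lower half, at its +y side; leave alone. Origin: centre of underside
- black_tape: roll of black tape, 51 mm across, 19 mm tall, flat on the bench at the lower half's -y side; leave alone. Origin: centre of underside
- spool: solder spool, 54 mm across, 43 mm tall, standing at the cabinet's -y side; leave alone. Origin: centre of underside
Mind the look-alikes: they are no part of the job. What is meant by the base_half is not black, and is the larger of those in its own colour.

How it is judged:
By the outcome, as a careful person would: the job done as asked, in the order asked, and still so for the second after the job is handed in, while the arm keeps its last pose, push and grip.
It also fails if it takes over 58 s, if anything falls off the work surface, if the arm or the gripper's body presses on something with over 40 N, if the wrist force passes 120 N, or if a joint passes its speed limit or range.

## Working session

There is one attempt and no reset: what is moved stays moved. The work goes in short steps, Python scripts to look and compute and a tool call to move; the robot and the scene stay as the last step left them, time stands still between calls to the robot, and variables do not carry over. Pictures are saved under pics/ and viewed, at most 10 in all, crops included, and the job is handed in when it is done.

Besides the shell and the picture viewer there is one more tool, called by a JSON object that holds its "name" and its "arguments", one argument or row to a line. send_rows: Moves the arm, as the interface text tells. Its arguments: {"type":"object","properties":{"targets":{"type":"array"},"grip_force":{"type":"number"}},"required":["targets"]}

```bash
mkdir -p pics; cat > h.py <<'E'
import numpy as np, cv2
from workcell import env, optics
from scipy.spatial.transform import Rotation as Ro
def pose():
    s=env.state(); return np.array(s['ee_pos']),Ro.from_euler('xyz',s['ee_rot'],degrees=True).as_matrix(),s
def world(cam,px,depth=None,z=None,P=None):
    """pixel(s) -> world; with depth (along axis) or on plane z"""
    i=optics.camera_info(cam);K=np.array(i['camera_matrix']);px=np.atleast_2d(px).astype(float)
    d=np.c_[(px[:,0]-K[0,2])/K[0,0],(px[:,1]-K[1,2])/K[1,1]]
    if cam=='wrist':
        th=np.linalg.norm(d,axis=1);k=np.where(th>1e-9,np.sin(th)/np.maximum(th,1e-9),1)
        ray=np.c_[d*k[:,None],np.cos(th)];M=np.array(i['mount']);p,R=P[:2]
        Rw=R@M[:3,:3];c=R@M[:3,3]+p
    else:
        ray=np.c_[d,np.ones(len(d))];R=np.array(i['R']);Rw=R.T;c=-R.T@np.array(i['t'])
    if depth is not None:
        X=ray/ray[:,2:]*np.atleast_1d(depth)[:,None];return X@Rw.T+c
    w=ray@Rw.T;return c+w*((z-c[2])/w[:,2])[:,None]
def save(n,im): cv2.imwrite('pics/'+n+'.png',im[:,:,::-1])
E
cat > a.py <<'E'
from h import *
print(env.state(),env.grasp_offset)
ims=[]
for c in('scene','side'):
    im,d=optics.grab_frame(c);ims.append(im);np.save(c+'_d.npy',d);cv2.imwrite(c+'.png',im[:,:,::-1])
    i=optics.camera_info(c);print(c,np.round(i['camera_matrix'],1).tolist(),np.round(-np.array(i['R']).T@np.array(i['t'])))
    for n,z in(('cabinet',0),('drawer_handle',45),('cover_half',8),('base_half',0),('large_dowel',40),('bush',0),('spool',0),('black_tape',0)):
        for r in optics.place_of(c,n)[:3]:
            print(c,n,round(r['conf'],2),np.round(r['at']),np.round(world(c,r['at'],z=z)[0],0))
save('scene',ims[0]);save('side',ims[1])
E
python3 a.py
```

```text
{'time_s': 0.0, 'qpos': array([-6.67498941e+01,  1.83510024e+01,  8.97054543e+01, -2.08450374e-03,
        7.20436999e+01, -1.14413215e+00]), 'qvel': array([ 0.01633899, -0.00853626, -0.01039565, -0.0464571 ,  0.10952783,
       -0.03369148]), 'effort': array([-1.21140372e-03, -4.12459731e+01, -2.31971204e+01,  7.24171568e-02,
        4.57387569e-02, -1.30706981e-04]), 'ee_pos': array([ 237.29198171, -523.20597003,  213.13313208]), 'ee_rot': array([-1.79899824e+02, -1.84304156e-05,  2.43948824e+01]), 'force': array([ 0.50743465, -1.07066257, -0.13189355]), 'torque': array([-0.02088624, -0.0375304 ,  0.01672314]), 'gripper_force': 0.0, 'gripper_width': 91.00848208973531} 18.8
scene [[532.3, 0.0, 282.8], [0.0, 532.3, 211.6], [0.0, 0.0, 1.0]] [ -332. -1031.   639.]
scene cabinet 0.59 [235. 191.] [709. 364.   0.]
scene drawer_handle 0.61 [210. 193.] [568. 310.  45.]
scene base_half 0.67 [355. 306.] [ 452. -396.    0.]
scene base_half 0.59 [323. 233.] [677. -87.   0.]
scene base_half 0.56 [301. 268.] [ 487. -191.    0.]
scene large_dowel 0.68 [368. 288.] [ 475. -410.   40.]
scene large_do
[... 227 characters left out ...]
 [637. 409.   0.]
side [[429.1, 0.0, 280.3], [0.0, 429.1, 213.0], [0.0, 0.0, 1.0]] [581. 872. 824.]
side cabinet 0.85 [232. 345.] [685. 345.   0.]
side drawer_handle 0.64 [287. 314.] [563. 302.  45.]
side base_half 0.95 [307. 194.] [ 484. -180.    0.]
side base_half 0.79 [251. 217.] [654. -77.   0.]
side base_half 0.6 [310. 158.] [ 461. -382.    0.]
side large_dowel 0.87 [242. 211.] [678. -60.  40.]
side large_dowel 0.78 [300. 150.] [ 494. -376.   40.]
side large_dowel 0.63 [295. 183.] [ 522. -185.   40.]
side bush 0.48 [304. 211.] [500. -98.   0.]
side spool 0.69 [242. 287.] [669. 185.   0.]
side spool 0.41 [296. 183.] [ 517. -242.    0.]
side black_tape 0.53 [298. 175.] [ 505. -282.    0.]
```

View pics/scene.png

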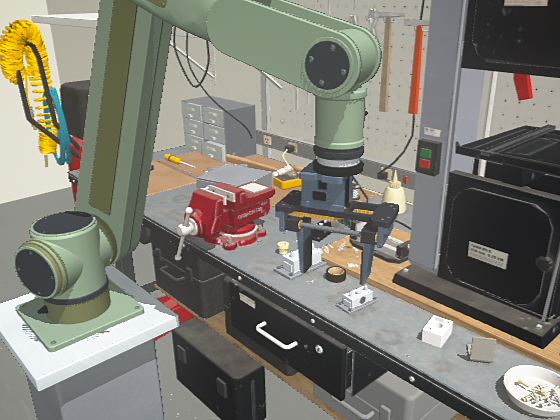

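View pics/side.png

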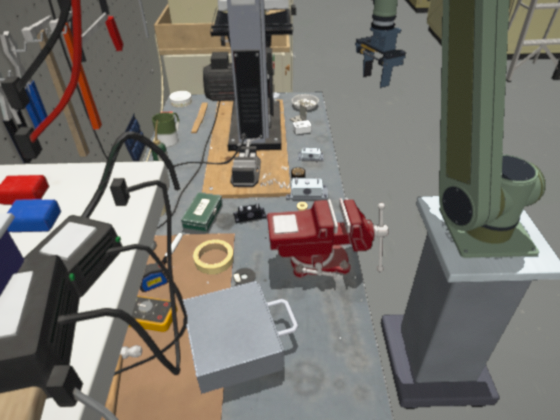

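```bash
cat > b.py <<'E'
from h import *
im=cv2.imread('side.png');d=np.load('side_d.npy')
save('crop',cv2.resize(im[135:235,230:350],(720,600),interpolation=cv2.INTER_CUBIC)[:,:,::-1])
optics.grab_frame('side')
vv,uu=np.mgrid[:420,:560]
W=world('side',np.c_[uu.ravel(),vv.ravel()],depth=d.ravel()).reshape(420,560,3)
def rect(m,z0,z1):
    s=m&(W[...,2]>z0)&(W[...,2]<z1);p=W[s]
    (c,sz,a)=cv2.minAreaRect(p[:,:2].astype(np.float32));print(len(p),np.round(c,1),np.round(sz,1),round(a,1),np.round(np.median(p[:,2]),1))
for n,zs in(('cabinet',(60,80)),('base_half',(33,46))):
    for r in optics.silhouettes('side',n):
        print(n,r['conf'],np.round(r['at']),r['mask'].sum());
        try: rect(cv2.erode(r['mask'].astype(np.uint8),np.ones((3,3)))>0,*zs)
        except Exception as e: print('none')
for n in('drawer_handle','black_tape','bush','spool'):
    for r in optics.silhouettes('side',n)[:2]:
        q=W[r['mask']];print(n,r['conf'],np.round(r['at']),r['mask'].sum(),np.round(np.percentile(q,[5,50,95],axis=0)).tolist())
# vice extent
b=(W[...,0]>350)&(W[...,0]<800)&(W[...,1]>-60)&(W[...,1]<220)&(W[...,2]>60)&(d>0)
hsv=cv2.cvtColor(im,cv2.COLOR_BGR2HSV);red=b&((hsv[...,0]<10)|(hsv[...,0]>170))&(hsv[...,1]>120)
print('vice',np.percentile(W[red],[1,99],axis=0).round())
E
python3 b.py
```

```text
cabinet 0.75 [232. 340.] 8355
6399 [680.6 340.1] [173.8 190.8] 16.8 70.1
base_half 0.84 [310. 155.] 247
0 [0. 0.] [0. 0.] 0.0 nan
base_half 0.64 [250. 213.] 463
13 [660.5 -83.1] [50.3  8.2] 15.6 34.6
drawer_handle 0.81 [290. 314.] 406 [[547.0, 266.0, 25.0], [571.0, 309.0, 49.0], [613.0, 399.0, 66.0]]
black_tape 0.63 [301. 170.] 120 [[488.0, -301.0, 2.0], [506.0, -281.0, 14.0], [524.0, -259.0, 21.0]]
black_tape 0.23 [235. 338.] 8495 [[582.0, 259.0, 15.0], [674.0, 368.0, 70.0], [756.0, 445.0, 72.0]]
bush 0.64 [305. 207.] 67 [[495.0, -108.0, 19.0], [507.0, -97.0, 25.0], [520.0, -82.0, 28.0]]
spool 0.75 [242. 273.] 286 [[638.0, 161.0, 37.0], [662.0, 182.0, 41.0], [683.0, 203.0, 43.0]]
vice [[353.  45.  61.]
 [597. 139. 150.]]
  return _methods._mean(a, axis=axis, dtype=dtype,
  ret = ret.dtype.type(ret / rcount)
```

View pics/crop.png

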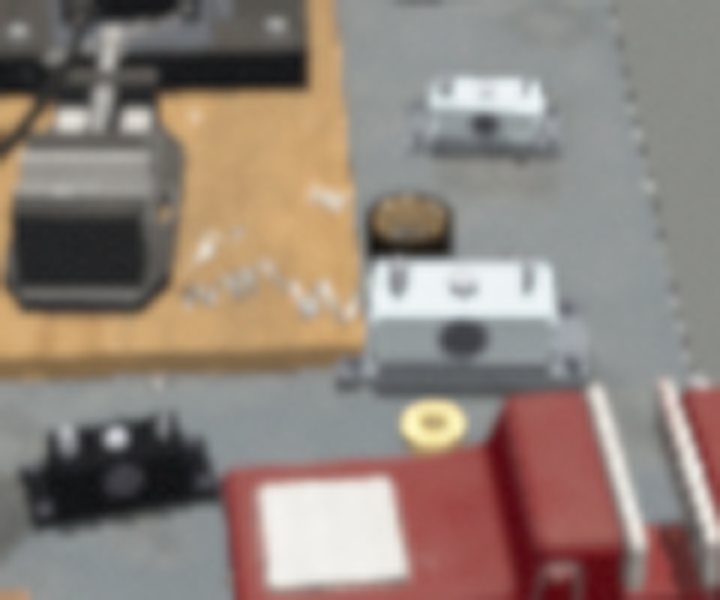

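Three candidates for base_half (side image). The one at (250,213) is black. The one at (310,158) is silver but smaller. The one at (307,194) is silver and larger, and it sits between the bush (305,207) and the black tape (301,170). It fits the description, and the crop confirms it, with the thick dowel at the left (+x world). The cabinet is at about (681,340) with yaw 16.8°. I'll go above the handle first.

{"name": "send_rows", "arguments": {
  "targets": [
    [[0,0,0.0763,0.08,0.2065,0.03,0.1],[0,0,0.0763,0.08,0.2065,0.03,0.1],[0,0,0.0763,0.08,0.2065,0.03,0.1],[0,0,0.0763,0.08,0.2065,0.03,0.1],[0,0,0.0763,0.08,0.2065,0.03,0.1],[0,0,0.0763,0.08,0.2065,0.03,0.1],[0,0,0.0763,0.08,0.2065,0.03,0.1],[0,0,0.0763,0.08,0.2065,0.03,0.1],[0,0,0.0763,0.08,0.2065,0.03,0.1],[0,0,0.0763,0.08,0.2065,0.03,0.1],[0,0,0.0763,0.08,0.2065,0.03,0.1],[0,0,0.0763,0.08,0.2065,0.03,0.1]]
  ]
}}

```text
time_s: 2.45
ee_pos: [429.8, -26.3, 286.5]
ee_rot: [179.9, 0.0, 107.1]
force: [0.4, -0.4, 0.3]
gripper_width: 41.0
gripper_force: 0.0
```

{"name": "send_rows", "arguments": {
  "targets": [
    [[0,0,0,0.08,0.2065,0,0.1],[0,0,0,0.08,0.2065,0,0.1],[0,0,0,0.08,0.2065,0,0.1],[0,0,0,0.08,0.2065,0,0.1],[0,0,0,0.08,0.2065,0,0.1],[0,0,0,0.08,0.2065,-0.1,0.1],[0,0,0,0.08,0.2065,-0.1,0.1],[0,0,0,0.07,0.2,-0.1,0.1],[0,0,0,0,0,-0.2,0.1],[0,0,0,0,0,-0.1,0.1],[0,0,0,0,0,0,0.1]]
  ]
}}

```text
time_s: 3.55
ee_pos: [553.4, 300.4, 162.1]
ee_rot: [-179.5, 0.1, 106.8]
force: [0.1, -0.3, -0.2]
gripper_width: 41.1
gripper_force: 0.0
```

```bash
cat > w.py <<'E'
from h import *
import sys
def look(n,items):
    P=pose();im,d=optics.grab_frame('wrist');save(n,im);np.save('wrist_d.npy',d)
    print('pose',P[0].round(1),np.round(P[2]['ee_rot'],1),round(P[2]['gripper_width'],1),P[2]['time_s'])
    for k,z in items:
        for r in optics.place_of('wrist',k)[:3]:
            u,v=np.round(r['at']).astype(int)
            print(k,round(r['conf'],2),np.round(r['at'],1),'z-plane',world('wrist',r['at'],z=z,P=P)[0].round(1),'depthpt',world('wrist',r['at'],depth=d[v,u],P=P)[0].round(1))
    return P,im,d
if __name__=='__main__': look(sys.argv[1],[(a.split(':')[0],float(a.split(':')[1])) for a in sys.argv[2:]])
E
python3 w.py w1 drawer_handle:45 cabinet:0; python3 -c "
from h import *
i=optics.camera_info('wrist');print(np.round(i['camera_matrix'],1),np.round(i['mount'],3))"
```

```text
pose [553.4 300.4 162.1] [-1.795e+02  1.000e-01  1.068e+02] 41.1 3.55
drawer_handle 0.56 [287.7 207. ] z-plane [557.1 298.2  45. ] depthpt [556.6 299.6  50.1]
cabinet 0.73 [407.4 193. ] z-plane [682.9 339.8   0. ] depthpt [650.7 347.7  70.5]
[[325.2   0.  283. ]
 [  0.  325.2 208.4]
 [  0.    0.    1. ]] [[-1.00000e-03 -9.60000e-01 -2.80000e-01  7.95970e+01]
 [ 1.00000e+00 -0.00000e+00 -1.00000e-03 -4.13000e-01]
 [ 1.00000e-03 -2.80000e-01  9.60000e-01 -1.70849e+02]
 [ 0.00000e+00  0.00000e+00  0.00000e+00  1.00000e+00]]
```

View pics/w1.png

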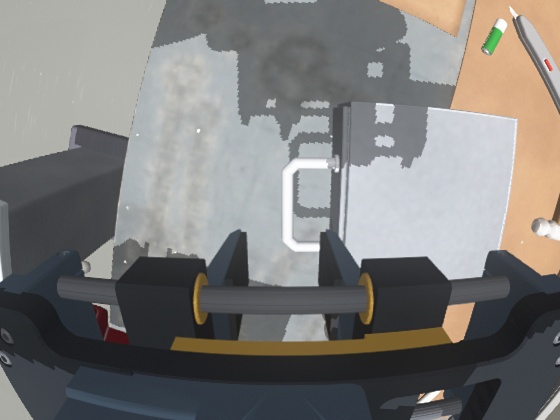

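Picture: the bow handle's bar is at column 288, rows 165–245, with the cabinet front at column about 335. It lies between the fingers. I'll descend and grip.

{"name": "send_rows", "arguments": {
  "targets": [
    [[0,0,0,0.018,-0.005,-0.225,0.1],[0,0,0,0,0,-0.225,0.1],[0,0,0,0,0,-0.15,0.1],[0,0,0,0,0,-0.075,0.1],[0,0,0,0,0,0,0.1],[0,0,0,0,0,0,1],[0,0,0,0,0,0,1],[0,0,0,0,0,0,1],[0,0,0,0,0,0,1],[0,0,0,0,0,0,1]]
  ],
  "grip_force": 30
}}

```text
time_s: 4.7
ee_pos: [559.0, 300.1, 32.0]
ee_rot: [180.0, -0.0, 106.8]
force: [-2.1, -0.3, 4.9]
gripper_width: 9.1
gripper_force: 30.0
```

{"name": "send_rows", "arguments": {
  "targets": [
    [[0,0,0,-0.02,-0.006,0,1],[0,0,0,-0.05,-0.015,0,1],[0,0,0,-0.067,-0.0202,0,1],[0,0,0,-0.067,-0.0202,0,1],[0,0,0,-0.067,-0.0202,0,1],[0,0,0,-0.067,-0.0202,0,1],[0,0,0,-0.067,-0.0202,0,1],[0,0,0,-0.067,-0.0202,0,1],[0,0,0,-0.067,-0.0202,0,1],[0,0,0,-0.067,-0.0202,0,1],[0,0,0,-0.05,-0.015,0,1],[0,0,0,-0.02,-0.006,0,1]]
  ]
}}

```text
time_s: 5.9
ee_pos: [423.4, 258.9, 31.9]
ee_rot: [179.9, 0.0, 106.8]
force: [3.0, -2.2, 4.6]
gripper_width: 9.1
gripper_force: 30.0
```

{"name": "send_rows", "arguments": {
  "targets": [
    [[0,0,0,-0.0144,-0.0043,0,1],[0,0,0,-0.0144,-0.0043,0,1],[0,0,0,-0.0096,-0.0029,0,1],[0,0,0,0,0,0,1],[0,0,0,0,0,0,1]]
  ]
}}

```text
time_s: 6.4
ee_pos: [418.7, 257.5, 31.9]
ee_rot: [179.6, 0.0, 106.9]
force: [6.4, -1.9, 2.9]
gripper_width: 9.1
gripper_force: 30.0
```

{"name": "send_rows", "arguments": {
  "targets": [
    [[0,0,0,-0.0144,-0.0043,0,1],[0,0,0,-0.0144,-0.0043,0,1],[0,0,0,0,0,0,1],[0,0,0,0,0,0,1]]
  ]
}}

```text
time_s: 6.8
ee_pos: [418.8, 257.6, 32.0]
ee_rot: [178.9, -0.0, 106.9]
force: [19.7, -1.7, -11.7]
gripper_width: 9.5
gripper_force: 30.0
```

{"name": "send_rows", "arguments": {
  "targets": [
    [[0,0,0,0.005,0.0015,0,0.1],[0,0,0,0,0,0,0.1],[0,0,0,0,0,0,0.1],[0,0,0,0,0,0.15,0.1],[0,0,0,0,0,0.24,0.1],[0,0,0,0,0,0.24,0.1]]
  ]
}}

```text
time_s: 7.4
ee_pos: [409.1, 254.7, 157.2]
ee_rot: [-179.7, 0.0, 106.8]
force: [1.3, 0.8, -0.2]
gripper_width: 41.0
gripper_force: 0.0
```

{"name": "send_rows", "arguments": {
  "targets": [
    [[0,0,-0.0833,0.048,0.0146,0.025,-0.4],[0,0,-0.0833,0.048,0.0146,0.025,-0.4],[0,0,-0.0833,0.048,0.0146,0.025,-0.4],[0,0,-0.0833,0.048,0.0146,0.025,-0.4],[0,0,-0.0833,0.048,0.0146,0.025,-0.4],[0,0,-0.0833,0.048,0.0146,0.025,-0.4],[0,0,-0.0833,0.048,0.0146,0.025,-0.4],[0,0,-0.0833,0.048,0.0146,0.025,-0.4],[0,0,-0.0833,0.048,0.0146,0.025,-0.4],[0,0,-0.0833,0.048,0.0146,0.025,-0.4],[0,0,-0.0833,0.048,0.0146,0.025,-0.4],[0,0,-0.0833,0.048,0.0146,0.025,-0.4]]
  ]
}}

```text
time_s: 8.6
ee_pos: [525.3, 290.4, 216.1]
ee_rot: [180.0, 0.2, 16.5]
force: [1.0, 0.0, 0.0]
gripper_width: 63.8
gripper_force: 0.0
```

```bash
python3 w.py w2 cover_half:8 large_hole:8 drawer_handle:45 cabinet:0
```

```text
pose [525.3 290.4 216.1] [180.    0.2  16.5] 63.8 8.6
cover_half 0.82 [284.3 166. ] z-plane [544.2 294.6   8. ] depthpt [550.5 296.7  49.6]
cover_half 0.19 [284.2 284.2] z-plane [393.5 249.9   8. ] depthpt [417.  257.1  50.9]
drawer_handle 0.97 [286.8 279.9] z-plane [420.4 254.8  45. ] depthpt [422.2 255.4  48.3]
cabinet 0.6 [282.8  40.3] z-plane [687.8 339.1   0. ] depthpt [671.8 334.3  71.4]
```

View pics/w2.png

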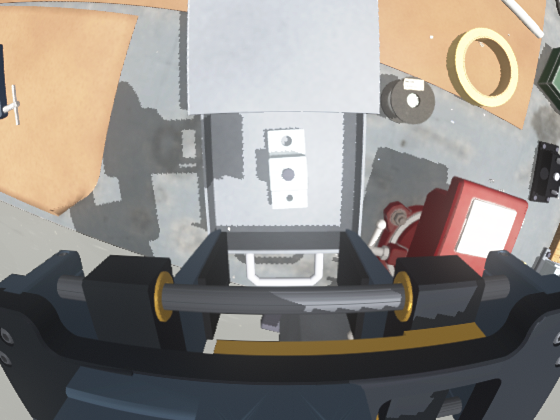

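Picture: the cover half is in the open drawer, with the wide hole at (286,141) toward the drawer's back, the plug at (288,174) and the small hole at (290,198). The handle is at (287,280), so the drawer is at its stop. Next I measure the cover's pose.

```bash
cat > m.py <<'E'
from h import *
def blob(im,u,v,r,thr=None,bright=False):
    g=cv2.cvtColor(im,cv2.COLOR_RGB2GRAY).astype(float)
    w=g[v-r:v+r+1,u-r:u+r+1]; hi=np.percentile(w,85); lo=w[r-2:r+3,r-2:r+3].min()
    m=(w<(hi+lo)/2).astype(np.uint8)
    n,l,st,c=cv2.connectedComponentsWithStats(m); 
    k=min(range(1,n),key=lambda k:np.hypot(*(c[k]-r)))
    wt=np.where(l==k,hi-w,0); yy,xx=np.mgrid[-r:r+1,-r:r+1]
    return np.array([u+(wt*xx).sum()/wt.sum(), v+(wt*yy).sum()/wt.sum()]),st[k][4]
E
cat > c.py <<'E'
from m import *
P=pose();im=cv2.imread('pics/w2.png')[:,:,::-1];d=np.load('wrist_d.npy')
a,na=blob(im,286,141,9);b,nb=blob(im,290,198,7);p,npl=blob(im,288,174,9)
A=world('wrist',a,z=22,P=P)[0];B=world('wrist',b,z=22,P=P)[0]
print(a,na,b,nb,p,A.round(1),B.round(1),np.linalg.norm(A-B),np.degrees(np.arctan2(*(A-B)[1::-1])),((A+B)/2).round(1))
print('plug',world('wrist',p,z=54,P=P)[0].round(1))
vv,uu=np.mgrid[110:230,250:330];W=world('wrist',np.c_[uu.ravel(),vv.ravel()],depth=d[110:230,250:330].ravel(),P=P)
for z0,z1 in((16,28),(44,58),(16,60)):
    q=W[(W[:,2]>z0)&(W[:,2]<z1)&(np.hypot(*(W[:,:2]-(A+B)[:2]/2).T)<52)]
    c,s,an=cv2.minAreaRect(q[:,:2].astype(np.float32));print(z0,len(q),np.median(q[:,2]).round(1),np.round(c,1),np.round(s,1),round(an,1))
E
python3 c.py
```

```text
[287.66373478 141.06202075] 56 [289.31122449 197.47959184] 30 [287.48773555 173.97399726] [574.7 300.1  22. ] [512.9 279.   22. ] 65.2908807836811 18.794430224857663 [543.8 289.6  22. ]
plug [544.2 291.4  54. ]
16 1324 22.1 [543.7 291.1] [90.7 40.1] 19.9
44 1274 50.1 [543.9 290.9] [36.5 40.2] 20.8
16 2659 29.5 [543.7 291. ] [90.7 40.1] 19.8
```

{"name": "send_rows", "arguments": {
  "targets": [
    [[0,0,0.039,0.0925,0.002,-0.15,-0.4],[0,0,0,0,0,-0.2,-0.4],[0,0,0,0,0,-0.15,-0.4],[0,0,0,0,0,0,-0.4],[0,0,0,0,0,0,-0.4]]
  ]
}}

```text
time_s: 9.35
ee_pos: [544.7, 291.0, 117.2]
ee_rot: [180.0, 0.0, 20.4]
force: [-0.8, 0.7, 1.4]
gripper_width: 63.7
gripper_force: 0.0
```

```bash
cat > c2.py <<'E'
from w import *
P,im,d=look('w3',[('cover_half',8),('large_hole',8)])
vv,uu=np.mgrid[0:420,0:560];W=world('wrist',np.c_[uu.ravel(),vv.ravel()],depth=d.ravel(),P=P)
T=(W-P[0])@P[1]   # tool frame
for z0,z1 in((16,28),(44,58),(16,60)):
    q=T[(W[:,2]>z0)&(W[:,2]<z1)&(np.hypot(W[:,0]-543.8,W[:,1]-290.8)<53)]
    c,s,an=cv2.minAreaRect(q[:,:2].astype(np.float32));print(z0,len(q),np.round(c,1),np.round(s,1),round(an,1))
E
python3 c2.py
```

```text
pose [544.7 291.  117.2] [180.    0.   20.4] 63.7 9.35
cover_half 0.85 [279.5 202.8] z-plane [545.6 295.    8. ] depthpt [556.9 298.7  51.3]
large_hole 0.67 [284.1 171.9] z-plane [573.3 300.9   8. ] depthpt [573.4 300.9   8.9]
large_hole 0.44 [283.7 204.5] z-plane [545.4 290.9   8. ] depthpt [556.3 295.   49.5]
16 2120 [-1.1 -0. ] [91.  39.4] 0.6
44 2280 [-0.9 -0. ] [36.3 39.4] 0.6
16 4622 [-1.1 -0. ] [91.  39.4] 0.6
```

View pics/w3.png

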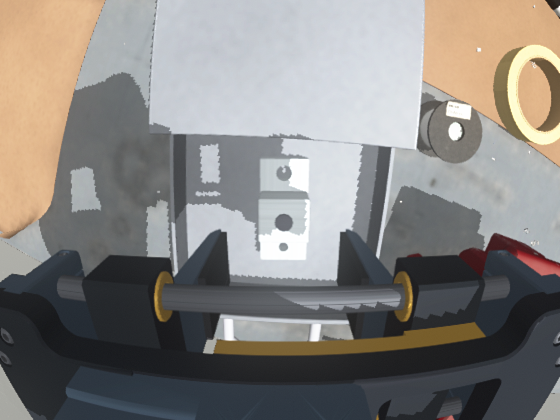

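Picture: the cover is centred between the fingers, with the wide hole at (284,172), the plug at (284,222) and the small hole at (284,247). Now descend and grip.

{"name": "send_rows", "arguments": {
  "targets": [
    [[0,0,0,-0.005,-0.0017,-0.15,-0.4],[0,0,0,0,0,-0.17,-0.4],[0,0,0,0,0,-0.12,-0.4],[0,0,0,0,0,-0.065,-0.4],[0,0,0,0,0,0,-0.4],[0,0,0,0,0,0,1],[0,0,0,0,0,0,1],[0,0,0,0,0,0,1],[0,0,0,0,0,0,1],[0,0,0,0,0,0,1]]
  ],
  "grip_force": 55
}}

```text
time_s: 10.5
ee_pos: [545.0, 291.0, 17.3]
ee_rot: [-180.0, -0.1, 20.3]
force: [-0.8, 0.3, 6.9]
gripper_width: 40.1
gripper_force: 55.0
```

{"name": "send_rows", "arguments": {
  "targets": [
    [[0,0,0,0,0,0.05,1],[0,0,0,0,0,0.15,1],[0,0,0,0,0,0.2,1],[0,0,0,0,0,0.2,1],[0,0,0,0,0,0.2,1],[0,0,0,0,0,0.2,1],[0,0,0,0,0,0.05,1]]
  ]
}}

```text
time_s: 11.2
ee_pos: [545.9, 291.6, 231.3]
ee_rot: [-179.9, -0.5, 20.3]
force: [0.2, 0.2, -2.2]
gripper_width: 39.5
gripper_force: 55.0
```

{"name": "send_rows", "arguments": {
  "targets": [
    [[0,0,-0.0185,-0.067,-0.196,0,1],[0,0,-0.0185,-0.067,-0.196,0,1],[0,0,-0.0185,-0.067,-0.196,0,1],[0,0,-0.0185,-0.067,-0.196,0,1],[0,0,-0.0185,-0.067,-0.196,0,1],[0,0,-0.0185,-0.067,-0.196,0,1],[0,0,-0.0185,-0.067,-0.196,0,1],[0,0,-0.0185,-0.067,-0.196,0,1],[0,0,-0.0185,-0.067,-0.196,0,1],[0,0,-0.0185,-0.067,-0.196,0,1],[0,0,-0.0185,-0.067,-0.196,0,1],[0,0,-0.0185,-0.067,-0.196,0,1]]
  ]
}}

```text
time_s: 12.4
ee_pos: [381.6, -180.6, 224.7]
ee_rot: [-179.9, 0.1, 0.3]
force: [0.2, 0.6, -1.8]
gripper_width: 39.9
gripper_force: 55.0
```

{"name": "send_rows", "arguments": {
  "targets": [
    [[0,0,0,0,0,-0.15,1],[0,0,0,0,0,-0.2,1],[0,0,0,0,0,-0.17,1],[0,0,0,0,0,-0.03,1],[0,0,0,0,0,0,1]]
  ]
}}

```text
time_s: 12.9
ee_pos: [382.3, -179.2, 114.9]
ee_rot: [-179.9, 0.2, 0.4]
force: [-0.1, -0.9, -1.2]
gripper_width: 39.7
gripper_force: 55.0
```

```bash
python3 w.py w4 base_half:0 large_dowel:40 cover_half:108 large_hole:108
```

```text
pose [ 382.3 -179.2  114.9] [-179.9    0.2    0.4] 39.7 12.9
base_half 0.78 [496.2 135.1] z-plane [ 456.3 -394.8    0. ] depthpt [ 456.7 -376.9   23.7]
base_half 0.61 [295.1  86.1] z-plane [ 487.2 -188.7    0. ] depthpt [ 483.1 -187.1   45.6]
base_half 0.58 [298.3  36. ] z-plane [ 532.6 -191.2    0. ] depthpt [ 518.8 -188.8   55.5]
large_dowel 0.82 [512.6 111. ] z-plane [ 480.8 -382.5   40. ] depthpt [ 481.5 -390.8   30. ]
large_dowel 0.76 [302.1  35.5] z-plane [ 523.1 -192.3   40. ] depthpt [ 519.2 -191.4   55.7]
cover_half 0.85 [282.4 254. ] z-plane [ 380.8 -178.7  108. ] depthpt [ 398.1 -178.7  145.9]
large_hole 0.77 [281.4 200.9] z-plane [ 413.7 -177.9  108. ] depthpt [ 384.  -177.4   -1.5]
```

View pics/w4.png

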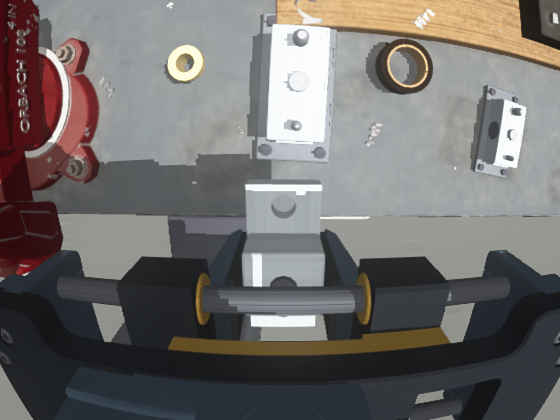

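Picture: the base is at the top centre, with the thick dowel's tip at (301,37), the ejector at (299,81) and the thin dowel at (295,126). The held cover's wide hole is at (283,205), on the same side as the thick dowel. Next I measure both in tool coordinates.

```bash
cat > c4.py <<'E'
from m import *
import sys
P=pose();im=cv2.imread('pics/w4.png')[:,:,::-1];d=np.load('wrist_d.npy');print(P[0].round(2))
vv,uu=np.mgrid[0:420,0:560];W=world('wrist',np.c_[uu.ravel(),vv.ravel()],depth=d.ravel(),P=P);T=(W-P[0])@P[1]
nb=np.hypot(W[:,0]-485,W[:,1]+187)<60
q=W[nb&(W[:,2]>35)&(W[:,2]<44)]
c,s,an=cv2.minAreaRect(q[:,:2].astype(np.float32));print('face',len(q),np.median(q[:,2]).round(1),np.round(c,1),np.round(s,1),round(an,1))
D=[]
for z0,cx in((52,519),(52,453)):
    m=nb&(W[:,2]>z0)&(W[:,2]<60)&(abs(W[:,0]-cx)<14);q=W[m]
    cc,r=cv2.minEnclosingCircle(q[:,:2].astype(np.float32));px=np.c_[uu.ravel(),vv.ravel()][m]
    print('dowel',len(q),np.round(cc,1),round(r,1),q.mean(0).round(1),px.mean(0).round(1));D.append(q.mean(0))
D=np.array(D);v=D[0]-D[1];print(np.linalg.norm(v[:2]),np.degrees(np.arctan2(v[1],v[0])),D.mean(0))
# cover in tool frame
q=T[(T[:,2]<0)&(T[:,2]>-12)&(abs(T[:,0])<60)&(abs(T[:,1])<25)]
print('flange z',np.median(q[:,2]),'x max',np.percentile(q[:,0],[99,99.8]),'y',np.percentile(q[:,1],[.5,99.5]))
q=T[(T[:,2]<-24)&(T[:,2]>-38)&(abs(T[:,0])<30)&(abs(T[:,1])<24)];print('block',len(q),np.median(q[:,2]),np.percentile(q[:,:2],[.5,99.5],axis=0))
a,n=blob(im,283,205,14)
h=world('wrist',a,z=P[0][2]+4.7,P=P)[0];print('hole',a,n,((h-P[0])@P[1]).round(1),h.round(1))
E
python3 c4.py
```

```text
[ 384.48 -180.13  117.42]
face 5343 43.1 [ 493.3 -190.8] [45.6 97.5] 88.6
dowel 211 [ 522.5 -192.1] 6.2 [ 521.7 -191.8   56.9] [300.8  36.4]
dowel 95 [ 456.8 -189. ] 4.0 [ 456.9 -188.9   56.3] [296.  125.3]
64.78592194208161 -2.5804136533166475 [ 489.29173027 -190.31566411   56.58519691]
flange z -4.846185335522598 x max [43.63290723 43.76158067] y [-23.40011818  23.40396692]
block 3621 -32.601011309092776 [[-18.38637986 -23.44104657]
 [ 17.33679202  23.31484893]]
hole [283.17904433 209.54274611] 496 [29.7 -0.  -4.6] [ 414.1 -179.9  122.1]
```

```bash
python3 - <<'E'
import cv2,numpy as np
im=cv2.imread('pics/w4.png')
a=cv2.resize(im[180:290,235:335],None,fx=5,fy=5,interpolation=cv2.INTER_CUBIC)
b=cv2.resize(im[15:145,255:340],None,fx=4.2,fy=4.2,interpolation=cv2.INTER_CUBIC)
H=max(a.shape[0],b.shape[0]);o=np.zeros((H,a.shape[1]+b.shape[1],3),np.uint8);o[:a.shape[0],:a.shape[1]]=a;o[:b.shape[0],a.shape[1]:]=b
print(o.shape);cv2.imwrite('pics/crop2.png',o[:600,:800])
E
```

```text
(550, 857, 3)
```

View pics/crop2.png

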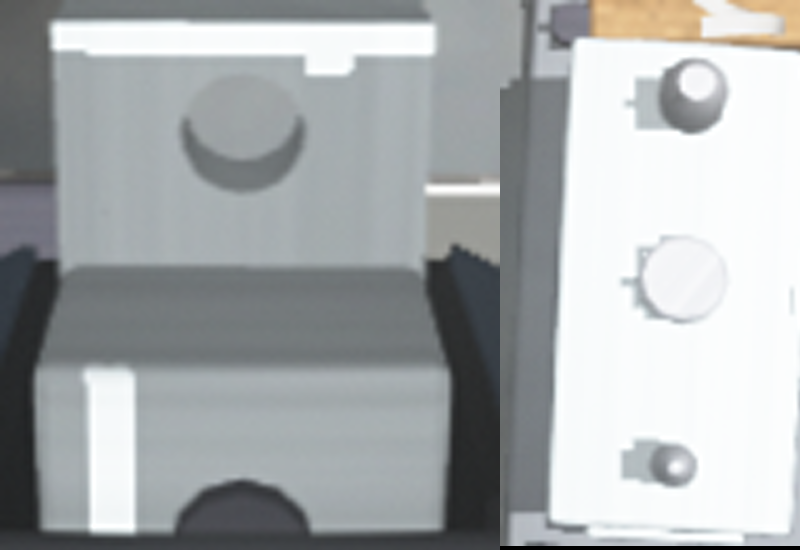

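Crop: the cover's wide-hole rim is centred at (283.2,206.2). Dowel tips are at (301.5,34.1) thick and (296.8,125.3) thin, and the ejector top is at (298.4,80.8).

```bash
python3 - <<'E'
from h import *
P=(np.array([383.36,-179.71,115.98]),Ro.from_euler('xyz',[180,0,.37],degrees=True).as_matrix())
w=lambda px,z:world('wrist',px,z=z,P=P)[0]
A,B,E=w([301.5,34.1],56),w([296.8,125.3],56),w([298.4,80.8],46)
v=A-B;print(A.round(1),B.round(1),E.round(1),np.linalg.norm(v).round(2),np.degrees(np.arctan2(v[1],v[0])).round(2),((A+B)/2).round(1))
h=(w([283.2,206.2],P[0][2]+4.7)-P[0])@P[1]
e=(w([283.2,190],P[0][2]+4.7)-P[0])@P[1]
b=(w([283.2,253],P[0][2]+32.7)-P[0])@P[1]
print('hole',h,'end edge',e,'block edge',b)
r=[]
for i in range(12):
    optics.grab_frame('side');s=env.state();r.append(np.r_[s['ee_pos'],s['ee_rot'][2]])
print(np.mean(r,0),np.std(r,0),s['time_s'],np.mean(r,0)[:3]-P[0])
E
```

```text
[ 521.8 -191.7   56. ] [ 455.7 -188.9   56. ] [ 488.5 -190.2   46. ] 66.17 -2.46 [ 488.7 -190.3   56. ]
hole [ 3.15499226e+01  5.33240873e-03 -4.70000000e+00] end edge [ 4.03815976e+01  8.32095379e-03 -4.70000000e+00] block edge [ 1.69524540e+01 -1.78316699e-02 -3.27000000e+01]
[ 3.83605316e+02 -1.79791154e+02  1.16384451e+02  3.71592964e-01] [0.28956595 0.1030967  0.41341722 0.00565083] 13.75 [ 0.24531614 -0.08115425  0.40445133]
```

{"name": "send_rows", "arguments": {
  "targets": [
    [[0,0,-0.0157,0.1,-0.01,0,1],[0,0,-0.0157,0.2,-0.02,0,1],[0,0,0,0.17,-0.017,0,1],[0,0,0,0.062,-0.006,0,1],[0,0,0,0,0,-0.1,1],[0,0,0,0,0,-0.09,1],[0,0,0,0,0,-0.04,1],[0,0,0,0,0,0,1],[0,0,0,0,0,0,1],[0,0,0,0,0,0,1]]
  ],
  "grip_force": 60
}}

```text
time_s: 14.75
ee_pos: [490.4, -190.6, 71.0]
ee_rot: [180.0, -0.1, -2.5]
force: [-0.4, -0.0, -2.0]
gripper_width: 39.9
gripper_force: 60.0
```

```bash
cat > s.py <<'E'
from h import *
r=[];f=[]
for i in range(5):
    optics.grab_frame('side');s=env.state();r.append(np.r_[s['ee_pos'],s['ee_rot']%360]);f.append(np.r_[s['force'],s['torque']])
print(np.mean(r,0).round(2),np.std(r,0).round(2),np.mean(f,0).round(2),s['time_s'])
E
python3 s.py
```

```text
[ 490.15 -190.49   70.71  179.97  359.92  357.54] [0.13 0.08 0.17 0.01 0.02 0.  ] [ 0.3   0.07 -2.24  0.03  0.03 -0.  ] 15.0
```

{"name": "send_rows", "arguments": {
  "targets": [
    [[0,0,0,0,0,-0.01,1],[0,0,0,0,0,-0.01,1],[0,0,0,0,0,-0.01,1],[0,0,0,0,0,-0.005,1],[0,0,0,0,0,-0.005,1],[0,0,0,0,0,0,1]]
  ]
}}

```text
time_s: 15.6
ee_pos: [489.7, -190.3, 61.8]
ee_rot: [-180.0, 0.0, -2.5]
force: [0.0, -0.0, -1.9]
gripper_width: 39.5
gripper_force: 60.0
```

```bash
python3 s.py
```

```text
[ 489.81 -190.34   61.99  179.99  216.    357.54] [3.0000e-02 1.0000e-02 5.0000e-02 0.0000e+00 1.7636e+02 0.0000e+00] [-0.32 -0.05 -1.93  0.05  0.01 -0.01] 15.85
```

Tips are in the holes without force. Continuing down.

{"name": "send_rows", "arguments": {
  "targets": [
    [[0,0,0,0,0,-0.005,1],[0,0,0,0,0,-0.005,1],[0,0,0,0,0,-0.005,1],[0,0,0,0,0,-0.005,1],[0,0,0,0,0,-0.005,1],[0,0,0,0,0,0,1]]
  ]
}}

```text
time_s: 16.45
ee_pos: [489.3, -190.0, 56.6]
ee_rot: [-180.0, 0.1, -2.5]
force: [-1.7, 1.5, -1.7]
gripper_width: 40.1
gripper_force: 60.0
```

```bash
python3 s.py
```

```text
[ 4.8928e+02 -1.9005e+02  5.6650e+01  1.8002e+02  7.0000e-02  3.5754e+02] [0.01 0.   0.01 0.   0.   0.  ] [-1.63  1.83 -3.55  0.32  0.36  0.03] 16.7
```

{"name": "send_rows", "arguments": {
  "targets": [
    [[0,0,0,-0.0025,0.0015,0,1],[0,0,0,0,0,-0.0075,1],[0,0,0,0,0,-0.0075,1],[0,0,0,0,0,-0.0075,1],[0,0,0,0,0,-0.0075,1],[0,0,0,0,0,-0.0075,1],[0,0,0,0,0,-0.0075,1],[0,0,0,0,0,0,1],[0,0,0,0,0,0,1]]
  ]
}}

```text
time_s: 17.6
ee_pos: [489.3, -190.0, 49.4]
ee_rot: [180.0, -0.0, -2.5]
force: [-5.2, 2.0, 10.3]
gripper_width: 39.6
gripper_force: 60.0
```

```bash
python3 s.py
```

```text
[ 489.32 -189.99   49.35  179.98  359.96  357.54] [0.02 0.01 0.   0.   0.   0.  ] [-4.81  2.88 10.12  0.58  0.92  0.07] 17.85
```

{"name": "send_rows", "arguments": {
  "targets": [
    [[0,0,0,-0.0015,0.001,-0.005,1],[0,0,0,0,0,-0.005,1],[0,0,0,0,0,0,1],[0,0,0,0,0,0,1],[0,0,0,0,0,0,1]]
  ]
}}

```text
time_s: 18.35
ee_pos: [489.3, -190.0, 49.3]
ee_rot: [180.0, -0.1, -2.5]
force: [-9.4, 4.1, 23.8]
gripper_width: 40.1
gripper_force: 60.0
```

```bash
python3 s.py
```

```text
[ 489.31 -189.99   49.27  179.95  359.88  357.54] [0.01 0.01 0.01 0.   0.   0.  ] [-8.74  3.65 23.14  0.88  1.41  0.07] 18.6
```

{"name": "send_rows", "arguments": {
  "targets": [
    [[0,0,0,-0.004,0.0015,0,1],[0,0,0,0,0,-0.0025,1],[0,0,0,0,0,0,1],[0,0,0,0,0,0,1]]
  ]
}}

```text
time_s: 19.0
ee_pos: [489.3, -190.0, 49.3]
ee_rot: [179.9, -0.2, -2.5]
force: [-7.6, 3.2, 25.0]
gripper_width: 39.8
gripper_force: 60.0
```

```bash
python3 s.py; python3 - <<'E'
from w import *
P,im,d=look('w5',[('cover_half',40),('base_half',0),('drawer_handle',45)])
for n in('scene','side'): 
    a,_=optics.grab_frame(n);cv2.imwrite(n+'2.png',a[:,:,::-1])
a=cv2.imread('side2.png');w=im[120:320,180:400,::-1]
o=np.hstack([cv2.resize(a[140:240,250:350],(400,400),interpolation=cv2.INTER_CUBIC),cv2.resize(w,(400,364),interpolation=cv2.INTER_CUBIC)[:400] if 0 else cv2.resize(w,(400,400))])
cv2.imwrite('pics/fin.png',o)
vv,uu=np.mgrid[0:420,0:560];W=world('wrist',np.c_[uu.ravel(),vv.ravel()],depth=d.ravel(),P=P);T=(W-P[0])@P[1]
for x0,x1 in((20,42),(-17,17)):
    q=W[(abs(T[:,1])<16)&(T[:,0]>x0)&(T[:,0]<x1)&(T[:,2]<0)&(T[:,2]>-45)];print(len(q),np.percentile(q[:,2],[10,50,90]))
E
```

```text
[ 489.33 -189.99   49.26  179.92  359.79  357.54] [0.01 0.01 0.   0.   0.   0.  ] [-6.75  3.64 25.51  0.92  1.53  0.06] 19.25
pose [ 489.3 -190.    49.3] [179.9  -0.2  -2.5] 39.8 19.25
cover_half 0.77 [282.2 251.3] z-plane [ 488.6 -189.4   40. ] depthpt [ 505.4 -190.2   78.2]
base_half 0.74 [512.2 246.2] z-plane [ 459.9 -393.8    0. ] depthpt [ 467.4 -379.9   15.2]
base_half 0.63 [131.8   8.2] z-plane [660.  -87.5  -0. ] depthpt [ 648.2 -100.9   28. ]
2341 [53.0140946  54.08498211 55.14713709]
3484 [61.25351138 81.55394518 82.8498249 ]
```

View pics/fin.png

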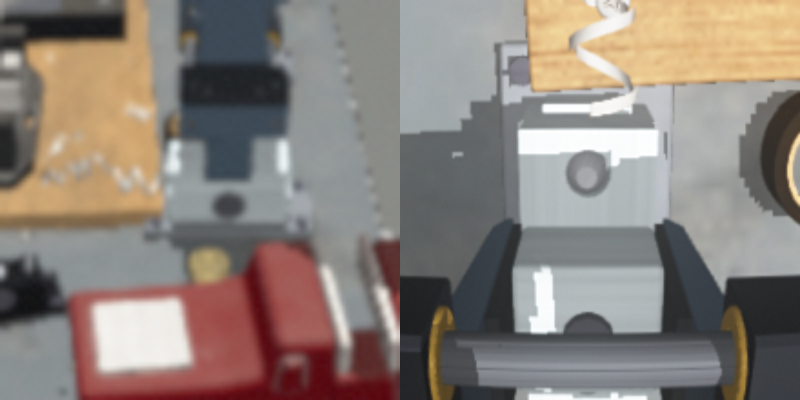

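Picture: the cover sits flat on the lower half and the dowel's tip shows in the wide hole. The flange top is at 54 mm, which is 40 + 14. A last check of the drawer, then hand in.

```bash
python3 - <<'E'
from h import *
ok=0
for r in optics.place_of('side','drawer_handle')[:2]:
    X=world('side',r['at'],z=45)[0];print(r['conf'],X.round(0));ok|=np.hypot(X[0]-417,X[1]-257)<20
s=env.state();print(s['force'].round(1),s['time_s'],ok)
if ok: print(env.job_done())
E
```

```text
0.93 [423. 263.  45.]
0.22 [664. 219.  45.]
[-6.9  3.  25.3] 19.6 1
the job is handed in; nothing more can be done
None
```

The job is handed in at 19.6 s: the drawer is open at its stop and the upper half is on the dowels the right way round. I am still holding it pressed down with about 25 N; the height readings (flange top 54 mm, block top about 82 mm) match the two halves meeting flush.

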